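# Fit the platen on the chip-bonding press and press the chip

### The job

Pick up the platen by its orange grip bar and lower it gently, level and square, over the tall guide rod of the chip-bonding press so that its foot comes down centred on the glass chip. Press it down on the chip with a steady 12 N or so for about a second, never letting it bind, drop or push on the press with more than 30 N, then let go and leave it resting level on the chip, its arm in line with the base. Leave the other things on the bench alone.

Things in the scene. Friction and masses are not known exactly. Their poses are not given: they have to be found in the camera images.
- press: The chip-bonding press, screwed down: grey base plate 190 x 80 x 14 mm, an upright steel guide rod near one end, a sprung black pad (50 x 46 mm) with a green glass chip (42 x 34 x 3 mm) near the other. Origin: centre of the base's underside, on the bench; x points along the plate from pad to rod, z up. Rod at x = +50 mm, chip's centre at x = -50 mm.
- rod_top (a point): Top of the steel guide rod, on its axis: 160 mm above the bench. The rod is 12 mm thick, its last 6 mm tapered to 7 mm; a collar 24 mm wide at its foot reaches 20 mm above the bench.
- nest (a point): Point on the base plate's top face (14 mm above the bench) straight below the chip's centre. It does not tell the chip's height: the chip's top stands 34 to 58 mm above the bench (its height screw was left anywhere, is not measured, and stays put). The pad is sprung: it gives straight down, about 4 N per mm, up to 6 mm, then is hard.
- platen: The loose platen, about 0.2 to 0.4 kg, lying upright: dark steel foot (46 x 40 mm), grey arm (30 mm wide, top 24 mm above the underside), orange grip bar over the foot, blue drilled boss at the arm's end. Origin: on the underside, centre of the foot, below the bar; x from foot to boss, z up. Foot and boss undersides are level. It balances within 25 mm of the bar.
- bore (a point): Centre of the lower mouth of the hole through the blue boss, 100 mm from the platen's origin along its x, level with its underside. The boss is 36 x 36 x 36 mm, the hole 14 mm wide, chamfered 2 mm at the mouth.
- grip (a point): The point to grasp on the orange grip bar, 47 mm above the platen's underside. The bar is 46 mm long (along the platen's x), 14 mm thick (across, along the platen's y) and reaches from 24 to 63 mm above the underside.
- foil_flask: Bystander: small flask wrapped in foil, 68 x 70 x 78 mm; origin at the centre of its underside.
- tape: Bystander: beige tape dispenser, 61 x 136 x 80 mm; origin at the centre of its underside.
- squeeze_bottle: Bystander: clear wash bottle with a bent spout, 224 mm tall; origin at the centre of its underside.
- tip_box_purple: Bystander: purple pipette-tip box, 90 x 127 x 63 mm; origin at the centre of its underside.
Mind the look-alikes: they are no part of the job. What is shaped like the platen but turquoise is not meant.

How it is judged:
On the way, in this order (a step that is already met when the one before it is completed fails the run):
1. the platen's bore is on the guide rod, at least 20 mm down it, and level (horizontal distance between bore and rod_top below 0.004 m and z of bore in the frame of rod_top below -0.02 m and angle between platen's own z axis and vertical below 0.08 rad), for 0.1 s.
2. the platen is pressed on the chip with 8 to 17 N for half a second, its foot within 8 mm of the chip's centre (contact force between platen and press between 8 and 17 N and z of bore in the frame of rod_top below -0.095 m and horizontal distance between platen and nest below 0.008 m and angle between platen's own z axis and vertical below 0.06 rad), for 0.5 s.
At the end, for the whole second after the job is handed in: The platen rests, released and still, on the chip with the guide rod through its bore (bore at least 95 mm below the rod's top and within 3 mm of its axis), level within 0.06 rad, its foot within 8 mm of the chip's centre and its arm within 0.09 rad of the base's direction (horizontal distance between bore and rod_top below 0.003 m and z of bore in the frame of rod_top below -0.095 m and horizontal distance between platen and nest below 0.008 m and angle between the x axis of platen and the x axis of press, either way round below 0.09 rad and angle between platen's own z axis and vertical below 0.06 rad and contact force between platen and press above 1 N and linear speed of platen below 0.02 m/s); the robot touches nothing.
It fails at once if the platen pushes on the press (rod, base or chip) with more than 30 N (contact force between platen and press above 30 N).
It fails at once if the platen is dropped or rammed down the rod (faster than 0.35 m/s while on it) (horizontal distance between bore and rod_top below 0.004 m and z of bore in the frame of rod_top below -0.005 m and linear speed of platen above 0.35 m/s).
It fails at once if the robot pushes on the press itself with more than 10 N (contact force between any of the fingers, the arm and press above 10 N).
It fails at once if a bystander is moved by more than 20 mm (distance of any of foil_flask, tape, squeeze_bottle, tip_box_purple from where it was at the start of the episode above 0.02 m).
It also fails if it takes over 64 s, if anything falls off the work surface, if the arm or the gripper's body presses on something with over 40 N, if the wrist force passes 120 N, or if a joint passes its speed limit or range.

### The arm

A 6-joint arm with a two-finger parallel gripper is mounted at the origin on a cart in front of the work surface, level with it; the furniture and walls round the work are solid. World frame = base frame: x ahead of the robot, y to its left, z up, the work surface at z = 0. Lengths are in m, angles in rad, forces in N, time in s.
With the tool pointing down it reaches from about 0.35 to 0.975 m from the base axis. Payload 4.9 kg.
Tool frame: the origin (TCP) lies at the very end of the fingers, on their centre line; the grasp point (between the pads) lies 19 mm behind it (pinch_z is the distance from the TCP to the grasp point, in m); z points along the fingers, y is the line along which they close (so a half turn about z gives the same grasp; the last joint's range is limited). The gripper opens to 85 mm and grips with 20 to 120 N. Pads are 22 mm wide; open, the fingers measure 114 mm over their backs; the gripper's body (76 mm by 85 mm) begins 54 mm behind the grasp point. The pads swing forward as they close: fully open they stand 13 mm farther back than shut.
Start: joints at [1.012, 0.053, 1.613, -0, 1.476, -0.119], TCP at [0.266, 0.566, 0.231] pointing down, gripper open.
Joint ranges: [-3.01, 3.01], [-1.01, 2.22], [0.06, 2.58], [-1.02, 4.17], [0.09, 2.62], [-3.14, 3.14]. Speed limits (rad/s): [2.57, 2.57, 3.14, 3.14, 3.14, 3.14].

### API

Orientations are given as a unit quaternion [w, x, y, z].
In Python, from plant import * gives the robot as it stands. The module is installed in compiled form; this text tells all that it offers.
- The arm moves only by the tool play_rows, never from a script. Its arguments are lists of equal length, an entry for each row: "linear": the shift along the world's x, y, z in m, a list of three; "turn": the turn about the world's z in degrees. A call has 1 to 8 rows; each row shifts and turns the commanded pose from where the row before left it; what a row does not reach is not made up. A row lasts 1/8 s, in which the tool goes at most 62.5 mm and 10.7 degrees, less where a joint would pass 70% of its speed; a pose out of reach is approached as far as the arm can. A call is refused whole if a number of a shift passes 0.0625 or a number of a turn 10.7, either way. A call with a gripper value outside its range is refused whole. "hand" is the finger opening in m, from 0 to 0.0854, set as the call begins (left out, the last holds). The fingers move at their own pace and stop on an object; the grip force is fixed at half the most. Time passes only in rows, so rows that do not move let the fingers close. It gives the time, the measured TCP pose, the force, the opening and the grip force at its end, in the units of the state.
- state(): the state, without advancing time (a new reading comes with each control period).
- grab_frame(name): name is "scene" or "top"; returns the picture (384x512x3 uint8, red, green, blue); there is no depth.
- camera_info(name): a dict with "camera_matrix" (3x3 intrinsics, pixels), "distortion" ([k1, k2, p1, p2, k3] as OpenCV has them; the pictures are not rectified), "origin" and "attitude" of the camera in the world. Camera axes: x right, y down, z forward; pixel columns grow to the right and rows downward; lengths in m; the calibration is good to about 2 mm. A picture is of the moment at which its call begins. camera_info takes no time and is no camera call.
- job_done(): hands the job in; it is judged then, once.
Trained networks look in the newest picture that a camera, given by its name, has taken for a name from the list of things; names that differ only in an ending like _2 or _b are one class to them, and where a whole thing is asked for, a point or a joint stands for the part that bears it (a point fixed in the world has none). Each returns a list of dicts, best first, with "p" (0 to 1); they miss things now and then, are a little off and sometimes report something else, mostly with a low value. They report only what shows in the picture. A call takes as long as a camera call. They do not tell look-alikes from the thing itself.
- trace(camera, thing): "region" (384x512 bool, what is visible of it) and "location" ([column, row] in pixels, amid what is visible of it).
The state is a dict: "time": time; "joint_pos": joint angles; "joint_vel": joint speeds; "joint_efforts": joint torques, N m; "tool_pos": TCP position; "tool_rot": TCP orientation; "contact_force": force on the tool from outside, world axes, zero at the start; "ft_torque": the same for the moment, N m; "gripper_width": opening from 0.0 (shut) to 1.0 (fully open); "grasp_force": force on a finger pad.
Only numpy, scipy, OpenCV 4.12 (cv2) and the standard library are available. Lean on these libraries where they do the work, as an engineer would, in place of code of your own. Each camera call takes 0.05 s, during which the arm holds its last target. There are 200 camera calls.

## Working session

There is one attempt and no reset: what is moved stays moved. The work goes in short steps, Python scripts to look and compute and a tool call to move; the robot and the scene stay as the last step left them, time stands still between calls to the robot, and variables do not carry over. Pictures are saved under pics/ and viewed, at most 10 in all, crops included, and the job is handed in when it is done.

Besides the shell and the picture viewer there is one more tool, called after "Request:" by a JSON object that holds its "name" and its "arguments". play_rows: Moves the arm, as the interface text tells. Its arguments: {"type":"object","properties":{"linear":{"type":"array","items":{"type":"array","items":{"type":"number"}}},"turn":{"type":"array","items":{"type":"number"}},"hand":{"type":"number"}},"required":["linear","turn"]}

```bash
mkdir -p pics; python3 - <<'E'
from plant import *
import cv2,numpy as np
for c in ["scene","top"]:
    f=grab_frame(c); cv2.imwrite(f"pics/{c}0.png",f[...,::-1])
    i=camera_info(c); print(c,i)
s=state(); print(s)
E
```

```text
scene {'camera_matrix': array([[432.01697291,   0.        , 251.42443957],
       [  0.        , 432.01697291, 195.39487675],
       [  0.        ,   0.        ,   1.        ]]), 'distortion': array([-0.00790812,  0.        ,  0.        ,  0.        ,  0.        ]), 'origin': array([0.61285622, 1.16701643, 1.06771894]), 'attitude': array([-0.0046062 ,  0.01724523,  0.89546834, -0.44476718])}
top {'camera_matrix': array([[354.27339807,   0.        , 250.29443156],
       [  0.        , 354.27339807, 194.44264724],
       [  0.        ,   0.        ,   1.        ]]), 'distortion': array([-0.05435947,  0.        ,  0.        ,  0.        ,  0.        ]), 'origin': array([ 0.47805091, -0.08875091,  1.15622857]), 'attitude': array([ 0.02642857, -0.69728913,  0.71588989, -0.02431186])}
{'time': 0.1, 'joint_pos': array([ 1.01198964e+00,  5.32755929e-02,  1.61415855e+00, -3.41563707e-06,
        1.47601550e+00, -1.18991770e-01]), 'joint_vel': array([ 0.002157  , -0.00018021, -0.00238832,  0.00050111,  0.00012092,
       -0.00091543]), 'joint_efforts': array([ 4.16780476e-04, -3.94909859e+01, -3.71361673e+01, -1.43908164e-04,
        3.96169606e-03, -2.85554859e-05]), 'tool_pos': array([0.26579978, 0.56503555, 0.23019431]), 'tool_rot': array([-3.07073010e-04,  2.18139057e-01,  9.75917256e-01, -8.76245525e-04]), 'contact_force': array([0.08120421, 0.39081997, 0.1618244 ]), 'ft_torque': array([-0.00550684, -0.06470447,  0.0282062 ]), 'grasp_force': 0.0, 'gripper_width': 1.0052005820334668}
```

View pics/scene0.png

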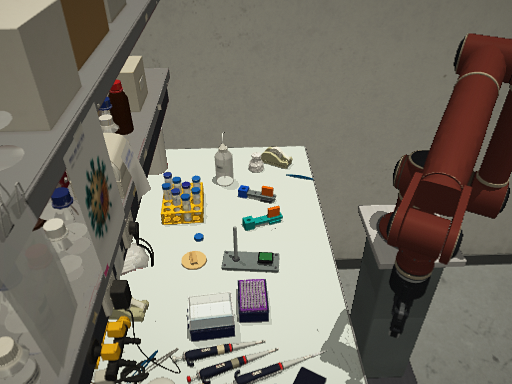

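View pics/top0.png

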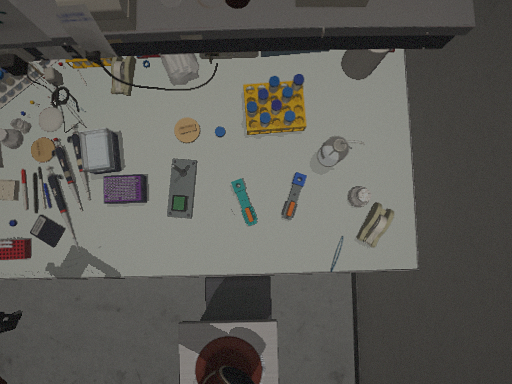

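Both pictures show two candidates of platen shape: A, turquoise, at scene (263,218) / top (244,202), and B, grey arm with a blue boss, at scene (257,193) / top (294,195). Both have an orange bar. B matches the description. The press is at top (182,188), with the rod standing on its far end.

```bash
cat > h.py <<'E'
from plant import *
import cv2,numpy as np
from scipy.spatial.transform import Rotation as R
def cam(c):
    i=camera_info(c); w,x,y,z=i["attitude"]; return i["camera_matrix"],i["distortion"],np.array(i["origin"]),R.from_quat([x,y,z,w])
def ray(c,px):
    K,D,o,r=cam(c); u=cv2.undistortPoints(np.array([[px]],float),K,D)[0,0]
    return o,r.apply([u[0],u[1],1.])
def at(c,px,z):
    o,d=ray(c,px); return o+d*(z-o[2])/d[2]
def proj(c,P):
    K,D,o,r=cam(c); q=r.inv().apply(np.atleast_2d(P)-o)
    return cv2.projectPoints(q,np.zeros(3),np.zeros(3),K,D)[0][:,0]
E
python3 - <<'E'
from h import *
T={}
for c in ["scene","top"]:
    grab_frame(c)
    for n in ["platen","press","rod_top","bore","grip"]:
        for d in trace(c,n)[:3]: print(c,n,round(d["p"],2),np.round(d["location"],1),d["region"].sum())
a=cv2.imread("pics/scene0.png")[175:280,210:300]; b=cv2.imread("pics/top0.png")[145:230,160:315]
a=cv2.resize(a,None,fx=4.4,fy=4.4,interpolation=cv2.INTER_CUBIC);b=cv2.resize(b,None,fx=5,fy=5,interpolation=cv2.INTER_CUBIC)
cv2.imwrite("pics/a.png",a);cv2.imwrite("pics/b.png",b)
print(at("top",(294,195),.03),at("top",(182,188),.014),at("scene",(257,193),.03),at("scene",(250,262),.014))
E
```

```text
scene platen 0.85 [263.4 222.9] 448
scene platen 0.71 [259.  193.8] 430
scene rod_top 0.58 [249.6 260.9] 1234
scene bore 0.96 [260.  193.1] 427
scene bore 0.88 [267.7 218.3] 470
scene grip 0.96 [265.4 217.6] 490
scene grip 0.68 [261.5 190.6] 444
top platen 0.81 [291.5 196. ] 485
top platen 0.7 [243.8 207.6] 528
top press 0.93 [182.7 187.2] 1445
top rod_top 0.74 [184.7 188.3] 1396
top bore 0.94 [295.5 194.5] 497
top bore 0.19 [123.3 188.6] 1213
top grip 0.64 [241.9 204.4] 540
top grip 0.62 [296.  195.1] 484
[ 0.55359305 -0.22567505  0.03      ] [0.58703599 0.1346414  0.014     ] [ 0.54949309 -0.21538204  0.03      ] [0.58943403 0.14771075 0.014     ]
```

View pics/a.png

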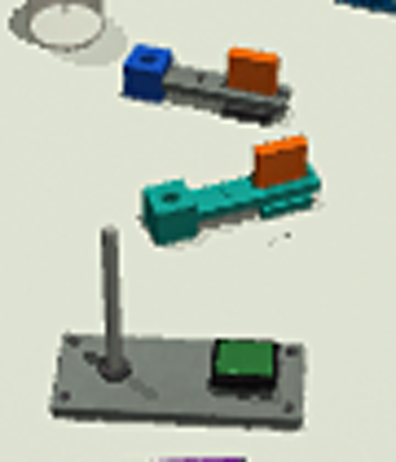

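View pics/b.png

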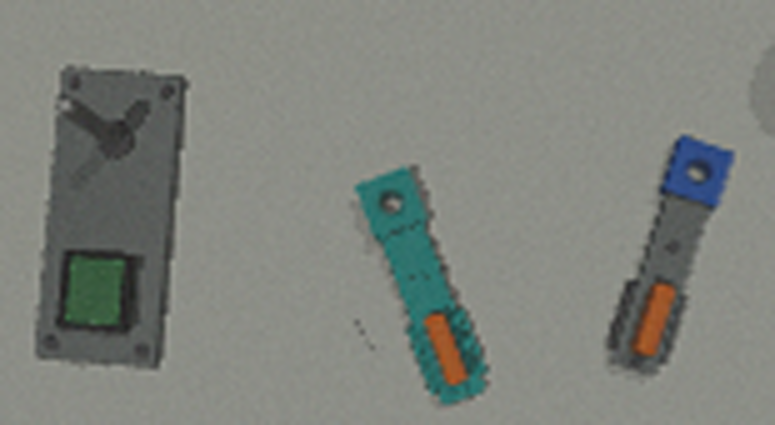

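The crop confirms B: blue boss, grey arm and orange bar, while A is turquoise all over. In crop b the press's base corners are at (63,67), (187,76), (158,368) and (37,357), the rod tip at about (64,102), and the boss hole at (699,171). I'll fit the poses from these points.

```bash
cat > fit.py <<'E'
from h import *
from scipy.optimize import least_squares
A=lambda p:("scene",(np.array(p)+.5)/4.4-.5+[210,175])
B=lambda p:("top",(np.array(p)+.5)/5-.5+[160,145])
def fit(obs,x0,h=False):
    def P(x,q):
        c,s=np.cos(x[2]),np.sin(x[2]); z=x[3] if q[2] is None else q[2]
        return np.array([x[0]+c*q[0]-s*q[1],x[1]+s*q[0]+c*q[1],z])
    f=lambda x:np.concatenate([proj(c,P(x,q))[0]-px for (c,px),q in obs])
    r=least_squares(f,x0,loss="soft_l1"); return r.x,f(r.x).reshape(-1,2)
E
python3 - <<'E'
from fit import *
np.set_printoptions(precision=4,suppress=True)
L,W=.095,.040
pt=[(B((63,67)),(L,W,.014)),(B((187,76)),(L,-W,.014)),(B((158,368)),(-L,-W,.014)),(B((37,357)),(-L,W,.014)),(B((64,102)),(.05,0,.16)),
 (B((118,140)),(.05,0,.014)),(B((66,255)),(-.029,.017,None)),(B((126,257)),(-.029,-.017,None)),(B((122,325)),(-.071,-.017,None)),(B((65,320)),(-.071,.017,None))]
ps=[(A((62,335)),(L,-W,.014)),(A((303,348)),(-L,-W,.014)),(A((302,420)),(-L,W,.014)),(A((52,410)),(L,W,.014)),(A((109,229)),(.05,0,.16)),
 (A((218,340)),(-.029,-.017,None)),(A((277,342)),(-.071,-.017,None)),(A((275,378)),(-.071,.017,None)),(A((214,374)),(-.029,.017,None))]
for o in (pt,ps,pt+ps):
    x,r=fit(o,[.59,.14,0,.045]); print("press",x,r.ravel() if o is not pt+ps else "")
qt=[(B((699,171)),(.1,0,.036)),(B((683,135)),(.118,.018,.036)),(B((735,152)),(.118,-.018,.036)),(B((716,208)),(.082,-.018,.036)),
 (B((657,281)),(.023,.007,.063)),(B((677,287)),(.023,-.007,.063)),(B((655,357)),(-.023,-.007,.063)),(B((633,350)),(-.023,.007,.063))]
qs=[(A((150,58)),(.1,0,.036)),(A((122,67)),(.118,.018,.036)),(A((164,73)),(.082,.018,.036)),(A((230,52)),(.023,.007,.063)),(A((278,60)),(-.023,.007,.063)),(A((228,88)),(.023,.007,.024)),(A((275,95)),(-.023,.007,.024))]
for o in (qt,qs,qt+qs):
    x,r=fit(o,[.53,-.22,-.3]); print("platen",x,r.ravel())
E
```

```text
press [ 0.5883  0.1356 -0.1009  0.0427] [-0.0105 -0.1192 -0.5285 -0.1765  0.2302 -0.3893 -0.1279 -0.0767  0.804
  0.5341 -0.1204 -0.2157  0.9871 -0.0747 -0.35    0.3254 -0.7116 -0.009
 -0.0001  0.1763]
press [ 0.5876  0.1398 -0.1042  0.0372] [ 0.177  -0.075   0.4533 -0.6084  0.2269  0.3082 -0.4428 -0.0841 -0.0187
  0.4194  0.2177  0.2687 -0.703   0.3625 -0.5742 -0.5114  0.5655 -0.1736]
press [ 0.588   0.1369 -0.1029  0.0344] [-0.3612 -0.059  -0.885  -0.069  -0.2451 -0.2894 -0.5966 -0.0257  0.3677
  0.6282 -0.5021 -0.1337  1.1212  0.1741 -0.296   0.5894 -0.6745  0.1558
  0.1175  0.326   0.0369 -0.6339  0.2323 -1.2235  0.027  -0.3618 -0.5551
 -0.6923 -0.1708 -0.1628  0.0283  0.2441 -0.9263  0.3253 -0.788  -0.5692
  0.3868 -0.2183]
platen [ 0.5105 -0.21   -0.3503] [ 0.0996 -0.0039 -0.3272  0.0854  0.0053  0.2625  0.334  -0.272  -0.1607
 -0.2551  0.1405 -0.0161 -0.0879  0.1196 -0.0004  0.0742]
platen [ 0.5078 -0.2129 -0.3163] [-0.195   0.1255  0.5835 -0.083  -0.3872 -0.0135 -0.392   0.07    0.0028
  0.0973 -0.0055 -0.2407  0.4615  0.0359]Traceback (most recent call last):
  File "<stdin>
[... 1380 characters left out ...]
          ~~~~~~~~^^^^^^^^^^^^^^^^^^^^^^^^^^^^^^
    return np.atleast_1d(self.fun(x))
                         ~~~~~~~~^^^
    return self.f(x, *self.args, **self.kwargs)
           ~~~~~~^^^^^^^^^^^^^^^^^^^^^^^^^^^^^^
  File "fit.py", line 9, in <lambda>
    f=lambda x:np.concatenate([proj(c,P(x,q))[0]-px for (c,px),q in obs])
                               ~~~~^^^^^^^^^^
  File "h.py", line 12, in proj
    K,D,o,r=cam(c); q=r.inv().apply(np.atleast_2d(P)-o)
            ~~~^^^
  File "h.py", line 5, in cam
    i=camera_info(c); w,x,y,z=i["attitude"]; return i["camera_matrix"],i["distortion"],np.array(i["origin"]),R.from_quat([x,y,z,w])
ValueError: time passes only in moves, steps and waits
```

Request:
{"name": "play_rows", "arguments": {"linear": [[0.0175,-0.0555,0],[0.0175,-0.0555,0],[0.0175,-0.0555,0],[0.0175,-0.0555,0],[0.0175,-0.0555,0],[0.0175,-0.0555,0],[0.0175,-0.0555,0]], "turn": [0.8,0.8,0.8,0.8,0.8,0.8,0.8], "hand": 0.06}}

```text
time: 1.58
tool_pos: [0.3889, 0.1753, 0.2317]
tool_rot: [0.001, 0.17, 0.985, 0.0]
contact_force: [1.8, 0.2, -0.3]
gripper_width: 0.704
grasp_force: 0.0
```

Request:
{"name": "play_rows", "arguments": {"linear": [[0.0175,-0.0555,0],[0.0175,-0.0555,0],[0.0175,-0.0555,0],[0.0175,-0.0555,0],[0.0175,-0.0555,0],[0.0175,-0.0555,0],[0.0175,-0.055,0],[0,0,-0.02]], "turn": [0,0,0,0,0,0,0,0]}}

```text
time: 2.58
tool_pos: [0.5125, -0.2148, 0.2128]
tool_rot: [0.002, 0.172, 0.985, -0.001]
contact_force: [-0.7, 0.8, -0.2]
gripper_width: 0.702
grasp_force: 0.0
```

Request:
{"name": "play_rows", "arguments": {"linear": [[0,0,-0.04],[0,0,-0.04],[0,0,-0.02]], "turn": [0,0,0]}}

```text
time: 2.95
tool_pos: [0.5093, -0.2092, 0.1081]
tool_rot: [-0.002, 0.17, 0.985, 0.001]
contact_force: [0.3, 0.3, 0.2]
gripper_width: 0.704
grasp_force: 0.0
```

Request:
{"name": "play_rows", "arguments": {"linear": [[0,0,-0.03],[0,0,-0.03],[0,0,-0.02],[0,0,0]], "turn": [0,0,0,0]}}

```text
time: 3.45
tool_pos: [0.5101, -0.2101, 0.0299]
tool_rot: [-0.001, 0.17, 0.985, 0.001]
contact_force: [0.6, -0.4, 0.2]
gripper_width: 0.702
grasp_force: 0.0
```

Request:
{"name": "play_rows", "arguments": {"linear": [[0,0,0],[0,0,0],[0,0,0],[0,0,0],[0,0,0],[0,0,0]], "turn": [0,0,0,0,0,0], "hand": 0.0}}

```text
time: 4.2
tool_pos: [0.512, -0.2114, 0.0327]
tool_rot: [0.001, 0.17, 0.985, -0.0]
contact_force: [-0.6, 0.7, 7.2]
gripper_width: 0.154
grasp_force: 62.0
```

```bash
python3 - <<'E'
from h import *
s=state();print(s["tool_pos"],s["tool_rot"],s["contact_force"],s["gripper_width"],s["grasp_force"])
a=grab_frame("scene")[170:230,225:315,::-1]; b=grab_frame("top")[160:235,250:340,::-1]
a=cv2.resize(a,(540,360),interpolation=cv2.INTER_CUBIC); b=cv2.resize(b,(432,360),interpolation=cv2.INTER_CUBIC)
cv2.imwrite("pics/g.png",cv2.resize(np.hstack([a,b]),(800,296)))
E
```

```text
[ 0.51199842 -0.21143492  0.0326539 ] [ 9.68045898e-04  1.70106442e-01  9.85425160e-01 -3.39007143e-04] [-0.61148242  0.66667569  7.23348433] 0.15381865738488315 61.97715640068054
```

View pics/g.png

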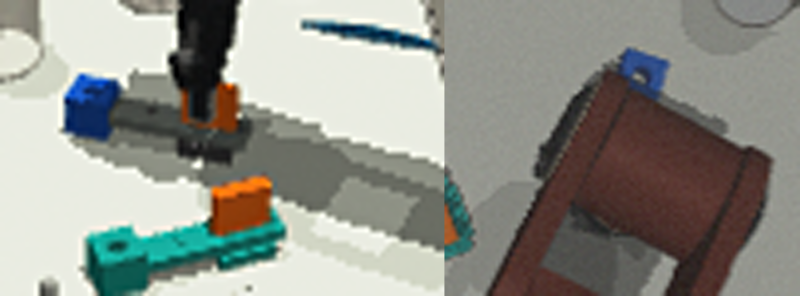

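Gripped: the opening is 13 mm, and the fingers straddle the orange bar, with its orange ends showing on both sides at g.png (190,118) and (230,105). Lifting.

Request:
{"name": "play_rows", "arguments": {"linear": [[0,0,0.01],[0,0,0.015],[0,0,0.03],[0,0,0.035],[0,0,0.035],[0,0,0.03],[0,0,0.02],[0,0,0.01]], "turn": [0,0,0,0,0,0,0,0]}}

```text
time: 5.3
tool_pos: [0.5112, -0.2111, 0.2175]
tool_rot: [0.001, 0.17, 0.985, -0.0]
contact_force: [-0.1, 0.5, -3.6]
gripper_width: 0.15
grasp_force: 60.7
```

Request:
{"name": "play_rows", "arguments": {"linear": [[0.002,0.03,0],[0.004,0.05,0],[0.004,0.055,0],[0.004,0.055,0],[0.004,0.055,0],[0.004,0.05,0],[0.002,0.038,0],[0.002,0.02,0]], "turn": [1,2,2,2,2,2,2,0.7]}}

```text
time: 6.3
tool_pos: [0.5362, 0.1437, 0.2149]
tool_rot: [-0.001, 0.05, 0.999, -0.0]
contact_force: [0.2, -1.6, -2.7]
gripper_width: 0.157
grasp_force: 60.7
```

Request:
{"name": "play_rows", "arguments": {"linear": [[0,0,0],[0,0,0],[0,0,0]], "turn": [0,0,0]}}

```text
time: 6.68
tool_pos: [0.5371, 0.1409, 0.2162]
tool_rot: [-0.0, 0.052, 0.999, -0.0]
contact_force: [-0.0, -0.8, -4.2]
gripper_width: 0.154
grasp_force: 60.7
```

```bash
python3 - <<'E'
from h import *
s=state();print(s["tool_pos"],s["tool_rot"],s["contact_force"],s["ft_torque"])
p=proj("scene",[[.588,.137,.1]])[0].astype(int); q=proj("top",[[.588,.137,.1]])[0].astype(int); print(p,q)
f=grab_frame("scene"); g=grab_frame("top"); cv2.imwrite("pics/s1.png",f[...,::-1]); cv2.imwrite("pics/t1.png",g[...,::-1])
a=f[170:290,205:305,::-1]; b=g[130:230,150:230,::-1]
cv2.imwrite("pics/m.png",np.hstack([cv2.resize(a,(400,480),interpolation=cv2.INTER_CUBIC),cv2.resize(b,(384,480),interpolation=cv2.INTER_CUBIC)]))
E
```

```text
[0.53713778 0.1408662  0.21616452] [-1.20207660e-04  5.23073189e-02  9.98631007e-01 -2.04069509e-04] [-0.03903392 -0.79139326 -4.21288086] [0.03111165 0.07285295 0.04969681]
[250 241] [175 185]
```

View pics/m.png

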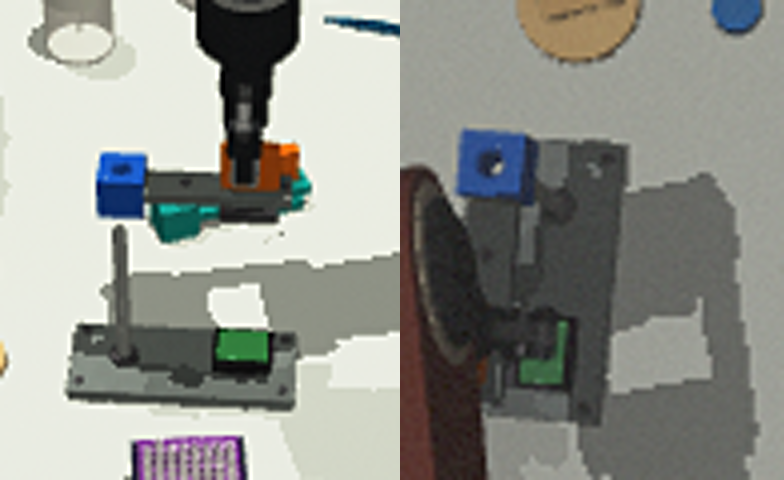

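m.png shows the platen held level: boss hole at (122,169) in the scene half and (490,163) in the top half, rod tip below it at (119,228). The chip is visible. I'll refine using colour centroids in both cameras.

```bash
cat > m.py <<'E'
from h import *
from scipy.optimize import least_squares
import functools
C={c:cam(c) for c in("scene","top")}
def proj(c,P):
    K,D,o,r=C[c]; return cv2.projectPoints(r.inv().apply(np.atleast_2d(P)-o),np.zeros(3),np.zeros(3),K,D)[0][:,0]
def ray(c,px):
    K,D,o,r=C[c]; u=cv2.undistortPoints(np.array([[px]],float),K,D)[0,0]; return o,r.apply([u[0],u[1],1.])
def at(c,px,z):
    o,d=ray(c,px); return o+d*(z-o[2])/d[2]
def cen(img,hue,box,smin=100):
    x0,x1,y0,y1=box; h=cv2.cvtColor(img[y0:y1,x0:x1],cv2.COLOR_BGR2HSV).astype(int)
    m=((abs(h[...,0]-hue)<14)&(h[...,1]>smin)&(h[...,2]>35)).astype(np.uint8)
    n,l,s,ce=cv2.connectedComponentsWithStats(m); k=1+np.argmax(s[1:,4]); return ce[k]+[x0,y0],s[k,4]
def hull(c,pts):
    h=cv2.convexHull(proj(c,pts).astype(np.float32)); M=cv2.moments(h); return np.array([M["m10"],M["m01"]])/M["m00"],M["m00"]
def box(ctr,yaw,d):
    g=np.array([[a,b,e] for a in(-1,1) for b in(-1,1) for e in(-1,1)])*np.array(d)/2
    return R.from_euler("z",yaw).apply(g)+ctr
def solve(ms,yaw,d,x0,free=3):
    def f(x):
        p=np.r_[x,x0[2]][:3]; return np.concatenate([hull(c,box(p,yaw,d))[0]-m for c,m in ms])
    r=least_squares(f,x0[:free]); return r.x,r.fun
E
python3 - <<'E'
from m import *
np.set_printoptions(precision=4,suppress=True)
I={k:cv2.imread(f"pics/{k}.png") for k in("scene0","top0","s1","t1")}
gs=cen(I["scene0"],60,(250,280,245,275)); gt=cen(I["top0"],60,(165,200,190,215)); print("green",gs,gt)
for ms in ([("scene",gs[0]),("top",gt[0])],):
    print("chip3d",solve(ms,-.103,(.042,.034,.0005),[.538,.142,.045]))
for c,g in(("scene",gs),("top",gt)):
  for z in (.034,.045,.058): print(c,z,solve([(c,g[0])],-.103,(.042,.034,.0005),[.538,.142,z],2)[0], hull(c,box([.538,.142,z],-.103,(.042,.034,.0005)))[1])
bs=cen(I["s1"],113,(225,250,200,230)); bt=cen(I["t1"],113,(155,185,150,180)); print("blue",bs,bt)
print("boss3d",solve([("scene",bs[0]),("top",bt[0])],-.104,(.036,)*3,[.638,.132,.2]))
for c,b in(("scene",bs),("top",bt)): print(c,solve([(c,b[0])],-.104,(.036,)*3,[.638,.132,.2015],2)[0],hull(c,box([.638,.132,.2015],-.104,(.036,)*3))[1])
for c,p in(("scene",(234.8,227.2)),("top",(64.5/5+160-.4,102.5/5+145-.4))): print("rodtop",c,at(c,p,.16))
print("rod at .6 h scene cols"); 
print(cv2.cvtColor(I["scene0"],cv2.COLOR_BGR2GRAY)[223:240,229:241]); print(cv2.cvtColor(I["top0"],cv2.COLOR_BGR2GRAY)[160:174,168:190])
E
```

```text
green (array([265.1263, 256.0737]), np.int32(95)) (array([180.4167, 198.6667]), np.int32(12))
chip3d (array([0.5395, 0.1391, 0.0384]), array([-0.3227, -1.5048, -1.1266,  3.637 ]))
scene 0.034 [0.5385 0.142 ] 93.06225547543727
scene 0.045 [0.538 0.142] 93.37608796032146
scene 0.058 [0.5371 0.1639] 93.74191962508485
top 0.034 [0.5397 0.1397] 140.7980796751799
top 0.045 [0.5463 0.1357] 143.56080714112613
top 0.058 [0.5496 0.1317] 146.93142771418206
blue (array([234.7474, 215.5105]), np.int32(190)) (array([168.6571, 163.6971]), np.int32(175))
boss3d (array([0.6351, 0.1324, 0.2061]), array([-0.1868, -0.0563,  0.0079,  0.2023]))
scene [0.6346 0.1271] 200.39984929200727
top [0.6364 0.1333] 237.8291704248404
rodtop scene [0.6359 0.1352 0.16  ]
rodtop top [0.6393 0.1325 0.16  ]
rod at .6 h scene cols
[[223 223 223 223 224 223 224 223 223 224 224 227]
 [223 223 223 223 224 224 224 224 223 224 224 224]
 [223 223 223 224 225 224 223 226 224 224 223 227]
 [224 223 224 226 210 189 180 223 226 224 224 225]
 [223 223 225 225 112 150 152 160 228 224 224 223]
 [223 223 226 227  69  99 104 131 231 225 
[... 1173 characters left out ...]
6  90  91  87  91  91  92  92
   60  62  60  64]
 [138 141 140 124  87  73  69  56  59  57  64  92  91  91  91  97  92  61
   62  63  65  59]
 [136 141 145  96  85  67  58  60  57  55  54  59  83  94  91  93  94  59
   63  68  63  96]
 [138 140 141  87  84  89  76  63  60  56  55  56  58  67  65  52  41  65
   66  63  67  92]
 [140 139 145  92  86  89  91  82  69  56  52  58  57  60  54  55  48  51
   64  66  94  89]
 [138 139 144  89  90  89  85  92  93  78  59  56  60  55  48  54  46  48
   63  98  92  94]
 [141 139 141  98  89  86  86  95  92  88  88  58  59  59  55  60  51  68
   57  96  97  92]
 [141 141 142  99  90  89  85  87  88  94  91  78  63  57  57  58  65  63
   52  91  91  93]]
```

```bash
python3 - <<'E'
from m import *
np.set_printoptions(precision=4,suppress=True)
I={k:cv2.imread(f"pics/{k}.png") for k in("scene0","top0","s1","t1")}
gs=cen(I["scene0"],60,(250,280,245,275),100); gt=cen(I["top0"],60,(165,200,190,215),60); print("green",gs,gt)
print("chip3d",solve([("scene",gs[0]),("top",gt[0])],-.103,(.042,.034,.0005),[.538,.142,.045]))
for c,g in(("scene",gs),("top",gt)):
  for z in (.034,.045,.058):
    f=lambda x: hull(c,box([x[0],x[1],z],-.103,(.042,.034,.002)))[0]-g[0]
    print(c,z,least_squares(f,[.538,.142],diff_step=1e-3).x)
for c,p in(("scene",(234.8,226.9)),("top",(172.4,165.6))): print("rodtop",c,at(c,p,.16),proj(c,[[.638,.132,.16]]))
for k,c,b in(("s1","scene",(225,250,200,230)),("t1","top",(155,185,150,180))):
  for s in(60,100,140):
    m=cen(I[k],113,b,s)
    f=lambda x: hull(c,box([x[0],x[1],.2015],-.104,(.036,)*3))[0]-m[0]
    print("boss",c,s,m,least_squares(f,[.638,.132],diff_step=1e-3).x)
for c,p in(("scene",(122.5/4+205-.4,169.5/4+170-.4)),("top",((490.5-400)/4.8+150-.4,163.5/4.8+130-.4))): print("hole",c,at(c,p,.2185))
E
```

```text
green (array([265.1263, 256.0737]), np.int32(95)) (array([178.4577, 202.7746]), np.int32(142))
chip3d (array([0.5384, 0.1425, 0.0348]), array([ 0.0535, -0.0115, -0.0043, -0.0427]))
scene 0.034 [0.5385 0.1417]
scene 0.045 [0.5393 0.1526]
scene 0.058 [0.5402 0.1655]
top 0.034 [0.5383 0.1426]
top 0.045 [0.5377 0.1404]
top 0.058 [0.537  0.1377]
rodtop scene [0.6359 0.1338 0.16  ] [[234.1418 226.5452]]
rodtop top [0.6379 0.1328 0.16  ] [[172.6885 165.5487]]
boss scene 60 (array([234.8507, 215.8458]), np.int32(201)) [0.6343 0.1288]
boss scene 100 (array([234.7474, 215.5105]), np.int32(190)) [0.6346 0.1271]
boss scene 140 (array([234.6444, 215.8833]), np.int32(180)) [0.6349 0.1289]
boss top 60 (array([169.6622, 163.9778]), np.int32(225)) [0.6355 0.1307]
boss top 100 (array([168.6571, 163.6971]), np.int32(175)) [0.6364 0.1334]
boss top 140 (array([168.5563, 163.9085]), np.int32(142)) [0.6358 0.1337]
hole scene [0.6328 0.1306 0.2185]
hole top [0.634  0.1304 0.2185]
```

Request:
{"name": "play_rows", "arguments": {"linear": [[0.002,0.001,-0.004],[0.001,0.001,-0.006],[0,0,-0.005],[0,0,-0.002],[0,0,0],[0,0,0]], "turn": [0,0,0,0,0,0]}}

```text
time: 7.52
tool_pos: [0.5402, 0.144, 0.1995]
tool_rot: [0.0, 0.051, 0.999, 0.0]
contact_force: [-0.2, 0.5, -3.1]
gripper_width: 0.149
grasp_force: 60.8
```

```bash
python3 - <<'E'
from m import *
np.set_printoptions(precision=4,suppress=True)
s=state();print(s["tool_pos"],s["contact_force"])
zc=s["tool_pos"][2]-.0327+.018
F={"scene":grab_frame("scene")[...,::-1].copy(),"top":grab_frame("top")[...,::-1].copy()}
for c,b in(("scene",(220,255,200,240)),("top",(155,190,150,185))):
  for sm in(60,100,140):
    m=cen(F[c],113,b,sm)
    f=lambda x: hull(c,box([x[0],x[1],zc],-.104,(.036,)*3))[0]-m[0]
    print("boss",c,sm,m,least_squares(f,[.638,.132],diff_step=1e-3).x)
a=cv2.resize(F["scene"][195:245,215:265],(400,400),interpolation=cv2.INTER_CUBIC);b=cv2.resize(F["top"][145:195,150:200],(400,400),interpolation=cv2.INTER_CUBIC)
cv2.imwrite("pics/n.png",np.hstack([a,b]))
E
```

```text
[0.5402 0.144  0.1995] [-0.1791  0.5197 -3.1004]
boss scene 60 (array([233.8883, 220.6904]), np.int32(197)) [0.6378 0.1324]
boss scene 100 (array([233.9468, 220.5106]), np.int32(188)) [0.6377 0.1315]
boss scene 140 (array([233.933 , 220.4246]), np.int32(179)) [0.6377 0.1311]
boss top 60 (array([169.8843, 163.8796]), np.int32(216)) [0.6386 0.1339]
boss top 100 (array([169.4355, 163.9785]), np.int32(186)) [0.6383 0.1352]
boss top 140 (array([168.8936, 163.6099]), np.int32(141)) [0.6394 0.1367]
```

View pics/n.png

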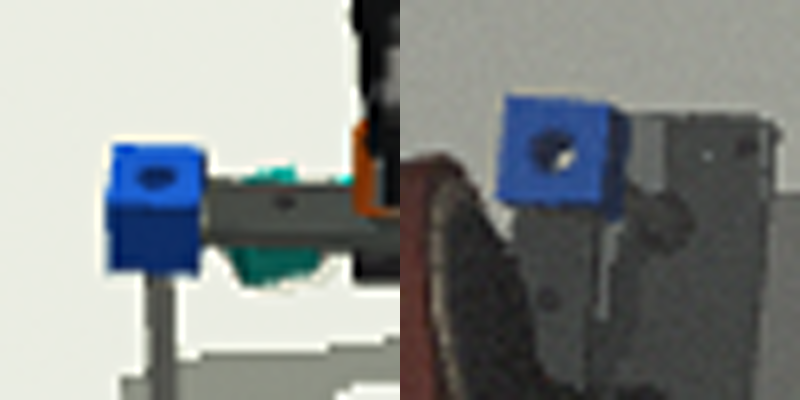

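n.png shows the boss just above the rod: rod axis at column 160 against boss centre at about 154 in the scene half, so I need about -1 mm in x. Descending in small steps with force checks.

Request:
{"name": "play_rows", "arguments": {"linear": [[-0.001,0,-0.003],[0,0,-0.003],[0,0,-0.002],[0,0,-0.002],[0,0,0]], "turn": [0,0,0,0,0]}}

```text
time: 8.25
tool_pos: [0.5392, 0.1439, 0.1892]
tool_rot: [0.0, 0.051, 0.999, -0.0]
contact_force: [-0.2, -0.1, -3.6]
gripper_width: 0.154
grasp_force: 60.7
```

Request:
{"name": "play_rows", "arguments": {"linear": [[0,0,-0.002],[0,0,-0.002],[0,0,0]], "turn": [0,0,0]}}

```text
time: 8.62
tool_pos: [0.5397, 0.1436, 0.1855]
tool_rot: [0.001, 0.052, 0.999, -0.0]
contact_force: [2.3, -2.5, -3.4]
gripper_width: 0.153
grasp_force: 60.8
```

Request:
{"name": "play_rows", "arguments": {"linear": [[0,0,-0.002],[0,0,-0.002],[0,0,0]], "turn": [0,0,0]}}

```text
time: 9.0
tool_pos: [0.5397, 0.1437, 0.1816]
tool_rot: [0.001, 0.052, 0.999, -0.0]
contact_force: [3.1, -3.8, -2.2]
gripper_width: 0.152
grasp_force: 60.9
```

Request:
{"name": "play_rows", "arguments": {"linear": [[0.0005,-0.001,0],[0,0,0],[0,0,-0.002],[0,0,-0.002],[0,0,0]], "turn": [0,0,0,0,0]}}

```text
time: 9.62
tool_pos: [0.5396, 0.143, 0.177]
tool_rot: [-0.0, 0.051, 0.999, 0.0]
contact_force: [3.7, -1.6, -2.5]
gripper_width: 0.149
grasp_force: 60.9
```

Request:
{"name": "play_rows", "arguments": {"linear": [[0.001,-0.0005,0],[0,0,0],[0,0,-0.003],[0,0,-0.003],[0,0,0]], "turn": [0,0,0,0,0]}}

```text
time: 10.25
tool_pos: [0.54, 0.1426, 0.1704]
tool_rot: [-0.001, 0.051, 0.999, -0.0]
contact_force: [0.5, 0.3, -3.9]
gripper_width: 0.155
grasp_force: 60.6
```

Request:
{"name": "play_rows", "arguments": {"linear": [[0,0,-0.004],[0,0,-0.006],[0,0,-0.006],[0,0,-0.006],[0,0,-0.004],[0,0,0]], "turn": [0,0,0,0,0,0]}}

```text
time: 11.0
tool_pos: [0.5403, 0.1425, 0.1447]
tool_rot: [-0.0, 0.051, 0.999, -0.0]
contact_force: [0.7, -0.1, -4.2]
gripper_width: 0.151
grasp_force: 60.6
```

Request:
{"name": "play_rows", "arguments": {"linear": [[0,0,-0.004],[0,0,-0.006],[0,0,-0.006],[0,0,-0.006],[0,0,-0.004],[0,0,0]], "turn": [0,0,0,0,0,0]}}

```text
time: 11.75
tool_pos: [0.5403, 0.1425, 0.1187]
tool_rot: [-0.0, 0.051, 0.999, -0.0]
contact_force: [-0.1, 0.0, -4.2]
gripper_width: 0.153
grasp_force: 60.6
```

Request:
{"name": "play_rows", "arguments": {"linear": [[0,0,-0.006],[0,0,-0.006],[0,0,-0.006],[0,0,-0.004],[0,0,0]], "turn": [0,0,0,0,0]}}

```text
time: 12.38
tool_pos: [0.5402, 0.1424, 0.0967]
tool_rot: [-0.001, 0.051, 0.999, -0.0]
contact_force: [-0.9, 0.0, -3.4]
gripper_width: 0.155
grasp_force: 60.6
```

Request:
{"name": "play_rows", "arguments": {"linear": [[0,0,-0.003],[0,0,-0.003],[0,0,-0.003],[0,0,-0.003],[0,0,0]], "turn": [0,0,0,0,0]}}

```text
time: 13.0
tool_pos: [0.5403, 0.1424, 0.0849]
tool_rot: [-0.0, 0.051, 0.999, -0.0]
contact_force: [-0.5, -0.1, -2.6]
gripper_width: 0.152
grasp_force: 60.6
```

Request:
{"name": "play_rows", "arguments": {"linear": [[0,0,-0.002],[0,0,-0.002],[0,0,-0.002],[0,0,0]], "turn": [0,0,0,0]}}

```text
time: 13.5
tool_pos: [0.5404, 0.1425, 0.079]
tool_rot: [-0.0, 0.051, 0.999, -0.0]
contact_force: [-0.4, -0.6, -3.8]
gripper_width: 0.152
grasp_force: 60.6
```

Underside at about 46 mm. Continuing in 2 mm probes, then 1 mm.

Request:
{"name": "play_rows", "arguments": {"linear": [[0,0,-0.001],[0,0,-0.001],[0,0,-0.001],[0,0,0]], "turn": [0,0,0,0]}}

```text
time: 14.0
tool_pos: [0.5405, 0.1425, 0.0762]
tool_rot: [-0.0, 0.051, 0.999, -0.0]
contact_force: [0.3, -0.9, -3.8]
gripper_width: 0.157
grasp_force: 60.6
```

Request:
{"name": "play_rows", "arguments": {"linear": [[0,0,-0.001],[0,0,-0.001],[0,0,0],[0,0,0]], "turn": [0,0,0,0]}}

```text
time: 14.5
tool_pos: [0.5406, 0.1425, 0.0743]
tool_rot: [-0.0, 0.051, 0.999, -0.0]
contact_force: [0.1, 0.7, -3.8]
gripper_width: 0.158
grasp_force: 60.6
```

Request:
{"name": "play_rows", "arguments": {"linear": [[0,0,-0.001],[0,0,-0.001],[0,0,0],[0,0,0]], "turn": [0,0,0,0]}}

```text
time: 15.0
tool_pos: [0.5406, 0.1425, 0.0723]
tool_rot: [-0.0, 0.051, 0.999, -0.0]
contact_force: [0.4, -0.1, -3.5]
gripper_width: 0.154
grasp_force: 60.6
```

Request:
{"name": "play_rows", "arguments": {"linear": [[0,0,-0.001],[0,0,-0.001],[0,0,0],[0,0,0]], "turn": [0,0,0,0]}}

```text
time: 15.5
tool_pos: [0.5406, 0.1425, 0.0703]
tool_rot: [-0.0, 0.051, 0.999, -0.0]
contact_force: [0.9, 0.4, -4.0]
gripper_width: 0.155
grasp_force: 60.6
```

Request:
{"name": "play_rows", "arguments": {"linear": [[0,0,-0.001],[0,0,-0.001],[0,0,0],[0,0,0]], "turn": [0,0,0,0]}}

```text
time: 16.0
tool_pos: [0.5406, 0.1425, 0.0683]
tool_rot: [-0.0, 0.051, 0.999, -0.0]
contact_force: [0.2, 0.7, -3.7]
gripper_width: 0.156
grasp_force: 60.6
```

Request:
{"name": "play_rows", "arguments": {"linear": [[0,0,-0.001],[0,0,-0.001],[0,0,0],[0,0,0]], "turn": [0,0,0,0]}}

```text
time: 16.5
tool_pos: [0.5407, 0.1426, 0.0668]
tool_rot: [0.0, 0.051, 0.999, 0.0]
contact_force: [-1.8, -0.6, 2.1]
gripper_width: 0.157
grasp_force: 61.6
```

Request:
{"name": "play_rows", "arguments": {"linear": [[0,0,-0.001],[0,0,-0.0005],[0,0,0]], "turn": [0,0,0]}}

```text
time: 16.88
tool_pos: [0.5408, 0.1426, 0.0657]
tool_rot: [0.0, 0.051, 0.999, 0.0]
contact_force: [-4.5, -0.6, 7.3]
gripper_width: 0.151
grasp_force: 62.2
```

Request:
{"name": "play_rows", "arguments": {"linear": [[-0.0006,0,0],[0,0,0],[0,0,0],[0,0,0],[0,0,0],[0,0,0],[0,0,0]], "turn": [0,0,0,0,0,0,0]}}

```text
time: 17.75
tool_pos: [0.5407, 0.1426, 0.0659]
tool_rot: [0.001, 0.051, 0.999, 0.0]
contact_force: [-3.2, 0.7, 6.0]
gripper_width: 0.15
grasp_force: 62.1
```

```bash
python3 - <<'E'
from plant import *
s=state();print(s["tool_pos"],s["tool_rot"],s["contact_force"],s["ft_torque"])
E
```

```text
[0.54072961 0.14256604 0.06585695] [7.44645572e-04 5.14052940e-02 9.98677595e-01 5.02085055e-05] [-3.19991959  0.72040068  6.00689251] [-0.15691371  0.58430015 -0.05597922]
```

Request:
{"name": "play_rows", "arguments": {"linear": [[-0.0005,0,-0.0006],[0,0,0],[0,0,0],[0,0,0],[0,0,0],[0,0,0],[0,0,0],[0,0,0]], "turn": [0,0,0,0,0,0,0,0]}}

```text
time: 18.75
tool_pos: [0.5407, 0.1426, 0.0657]
tool_rot: [0.001, 0.051, 0.999, 0.0]
contact_force: [-2.3, 0.8, 6.4]
gripper_width: 0.154
grasp_force: 62.2
```

Request:
{"name": "play_rows", "arguments": {"linear": [[0,0,-0.0008],[0,0,0],[0,0,0],[0,0,0],[0,0,0],[0,0,0],[0,0,0],[0,0,0]], "turn": [0,0,0,0,0,0,0,0]}}

```text
time: 19.75
tool_pos: [0.5407, 0.1426, 0.0652]
tool_rot: [0.001, 0.051, 0.999, 0.0]
contact_force: [-2.6, 0.7, 8.3]
gripper_width: 0.154
grasp_force: 62.5
```

Request:
{"name": "play_rows", "arguments": {"linear": [[0,0,0.001],[0,0,0.001],[0,0,0.0005],[0,0,0]], "turn": [0,0,0,0]}}

```text
time: 20.25
tool_pos: [0.5405, 0.1426, 0.0665]
tool_rot: [0.001, 0.051, 0.999, 0.0]
contact_force: [1.8, -0.0, 4.2]
gripper_width: 0.158
grasp_force: 61.7
```

Request:
{"name": "play_rows", "arguments": {"linear": [[0,0,0.001],[0,0,0.0005],[0,0,0]], "turn": [0,0,0]}}

```text
time: 20.62
tool_pos: [0.5396, 0.1425, 0.0672]
tool_rot: [0.0, 0.051, 0.999, 0.0]
contact_force: [3.3, -0.5, 0.1]
gripper_width: 0.156
grasp_force: 61.3
```

Request:
{"name": "play_rows", "arguments": {"linear": [[0.0006,0,0],[0,0,0],[0,0,0]], "turn": [0,0,0]}}

```text
time: 21.0
tool_pos: [0.5397, 0.1425, 0.0671]
tool_rot: [-0.0, 0.051, 0.999, -0.0]
contact_force: [1.0, -0.5, 1.3]
gripper_width: 0.156
grasp_force: 61.3
```

Request:
{"name": "play_rows", "arguments": {"linear": [[0,0,0],[0,0,0.002],[0,0,0.003],[0,0,0.003],[0,0,0.002],[0,0,0]], "turn": [0,0,0,0,0,0], "hand": 0.05}}

```text
time: 21.75
tool_pos: [0.5403, 0.1425, 0.0777]
tool_rot: [0.0, 0.051, 0.999, 0.0]
contact_force: [-0.1, 0.2, 0.2]
gripper_width: 0.591
grasp_force: 0.0
```

Released. Retreating upward, then a last look.

Request:
{"name": "play_rows", "arguments": {"linear": [[0,0,0.02],[0,0,0.04],[0,0,0.05],[0,0,0.05],[0,0,0.03],[-0.03,0,0.02],[-0.04,0,0],[-0.04,0,0]], "turn": [0,0,0,0,0,0,0,0]}}

```text
time: 22.75
tool_pos: [0.4292, 0.1425, 0.2894]
tool_rot: [0.001, 0.052, 0.999, 0.0]
contact_force: [-0.8, 0.7, 0.1]
gripper_width: 0.587
grasp_force: 0.0
```

```bash
python3 - <<'E'
from m import *
np.set_printoptions(precision=4,suppress=True)
F={"scene":grab_frame("scene")[...,::-1].copy(),"top":grab_frame("top")[...,::-1].copy()}
a=cv2.resize(F["scene"][200:290,205:295],(400,400),interpolation=cv2.INTER_CUBIC);b=cv2.resize(F["top"][145:225,140:220],(400,400),interpolation=cv2.INTER_CUBIC)
cv2.imwrite("pics/end.png",np.hstack([a,b])); print(state()["tool_pos"],state()["gripper_width"])
E
```

```text
[0.4279 0.1427 0.2891] 0.5913931838342852
```

View pics/end.png

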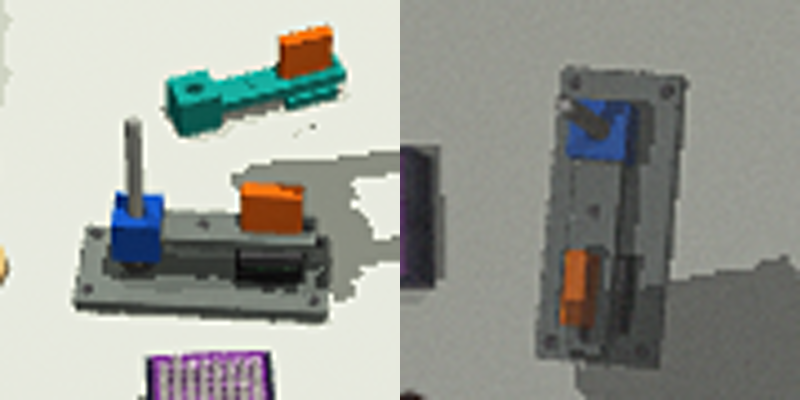

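end.png shows the platen resting level on the chip: rod through the blue boss at (135,200), orange bar over the pad at (270,208), and the arm in line with the base. The gripper is clear. Handing in.

```bash
python3 -c "
from plant import *
print(job_done())"
```

```text
the job is handed in; nothing more can be done
None
```

The job is handed in (no verdict was returned): the platen was threaded onto the rod, pressed on the chip at about 10 to 12 N for about three seconds, and released; the last picture shows it level and in line with the base.

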